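# Close a three-layer plaster mould by sliding its halves home on a sloping stand

### The arm

A 6-joint arm with a two-finger parallel gripper is mounted at the origin on the work surface. World frame = base frame: x ahead of the robot, y to its left, z up, the work surface at z = 0. Lengths are in mm, angles in degrees, forces in N, time in s.
With the tool pointing down it reaches from about 350 to 850 mm from the base axis. Payload 8.1 kg.
Tool frame: the origin (TCP) lies on the centre line of the jaws, within the pads' length; the fingertips stand 19 mm ahead of it and the grasp point (between the pads) is the TCP; z points along the fingers, y is the direction in which the jaws open and shut (so a half turn about z gives the same grasp; the last joint's range is limited). The gripper opens to 85 mm and grips with 20 to 120 N. Pads are 22 mm wide; open, the fingers measure 114 mm over their backs; the gripper's body (76 mm by 85 mm) begins 54 mm behind the grasp point. The pads swing forward as they close: fully open they stand 13 mm farther back than shut.
Start: joints at [-77.716, 7.471, 85.268, -0, 87.261, -4.893], TCP at [177.218, -573.236, 250.292] pointing down, gripper open.
Joint ranges: [-169.43, 169.43], [-51.17, 129.36], [1.28, 143.12], [-76.62, 256.62], [0, 156.53], [-152.29, 152.29]. Speed limits (degrees/s): [136.94, 136.94, 159.86, 180, 180, 180].

### API

Orientations are given as [roll, pitch, yaw] about the fixed x, y, z axes, in that order (R = Rz(yaw) Ry(pitch) Rx(roll)).
In Python, from bench import r, viewer gives the robot as it stands.
- The arm moves only by the tool carry_out, never from a script. Its argument "commands" is a list that holds one entry, the list of rows, each a list of 7 numbers: the finger opening in mm, from 0 to 85.4, then the shift along the tool's x, y, z in mm, then the turn, a rotation vector about the tool's x, y, z in degrees. A call has 1 to 5 rows; each row is the pose to reach, as a shift and turn from the pose commanded when the call began, along the tool's axes at that moment; what a row does not reach only later rows make up. A row lasts 1/8 s, in which the tool goes at most 62.5 mm and 10.7 degrees, less where a joint would pass 70% of its speed; a pose out of reach is approached as far as the arm can. A call with a gripper value outside its range is refused whole. The fingers move at their own pace and stop on an object; "grip_force" is the grip in N (left out, the last holds). Time passes only in rows, so rows that repeat a pose let the fingers close. It gives the time, the measured TCP pose, the force and the opening at its end, in the units of the state.
- r.sense(): the state, without advancing time (a new reading comes with each control period).
- viewer.snapshot(name): name is "scene" or "top"; returns the picture (384x512x3 uint8, red, green, blue); there is no depth.
- viewer.calibration(name): a dict with "camera_matrix" (3x3 intrinsics, pixels), "k1" (the pictures are not rectified: a ray, as slopes to the right and down, at radius r is drawn at 1 + k1 r^2 times it, then the intrinsics apply), "rvec" (rotation vector, rad) and "tvec" (3), from world to camera coordinates, as OpenCV has them. Camera axes: x right, y down, z forward; pixel columns grow to the right and rows downward; lengths in mm; the calibration is good to about 2 mm. A picture is of the moment at which its call begins. calibration takes no time and is no camera call.
- r.hand_in(): hands the job in, once; it reports no verdict.
The state is a dict: "time": time; "joint_pos": joint angles; "qd": joint speeds; "joint_efforts": joint torques, N m; "tool_pos": TCP position; "tcp_rot": TCP orientation; "ft_force": force on the tool from outside, world axes, zero at the start; "wrist_torque": the same for the moment, N m; "finger_gap": finger opening in mm.
Only numpy, scipy, OpenCV 4.12 (cv2) and the standard library are available. Lean on these libraries where they do the work, as an engineer would, in place of code of your own. Each camera call takes 0.05 s, during which the arm holds its last target. There are 200 camera calls.

### The job

Close the plaster mould on its sloping stand: lay the blue-banded middle half flat on the fixed base half with about a third of its length overhanging the open end and its raised blue rim on the low side, then slide it along the face, without lifting it, until it is home against the end stop and flush all round. Then lay the red-banded top half on the middle half in the same way, overhanging by about a third, and slide it home under the lip against the stop, resting against the rim. Let go of everything and do not shift the clay knife, the cup, the two bottles or the teapot.

Things in the scene. Friction and masses are not known exactly. Their poses are not given: they have to be found in the camera images.
- base_half: Fixed plaster slab 60 x 160 x 22 mm on a wooden stand (150 x 190 mm foot), its upper face sloping 30 deg, low side towards the robot. Origin: centre of the upper face, 75 mm above the table. x: up the slope, away from the robot; y: along its 160 mm length to the closed end; z: out of the face. The -y end is open.
- ledge (a point): Middle of the top inner edge of the aluminium ledge along the slab's low side: 30.5 mm down the slope from the slab's centre, 8 mm above its face. The ledge is 8 mm thick and 160 mm long. Axes as base_half.
- end_lip (a point): Middle of the lower free edge of the blue lip at the closed end, 89 mm above the slab's face, 60.5 mm from its centre. The lip is 50 mm wide, 8 mm thick and reaches 20 mm on (+y) to the aluminium stop wall, whose face is 80.5 mm from the slab's centre; the wall is 76 mm wide, 10 mm thick, 97 mm high above the face. Axes as base_half.
- middle_half: Loose white plaster half, blue band, 60 mm wide (x) x 160 mm long (y) x 40 mm thick (z), about 0.45 kg. Origin: centre of its underside, z up. Along the -x long edge of its top a blue rim 7 mm wide stands 8 mm above the top face. Home: origin at the base half's origin, same axes: on the face, against ledge and stop, rim on the low side.
- rim (a point): Middle of the top of the middle half's blue rim, 26.5 mm from its centre towards -x and 48 mm above its underside. Axes as middle_half.
- top_half: Loose buff plaster mould half with a red band, a plain block 52 mm wide (x) x 160 mm long (y) x 44 mm thick (z), about 0.42 kg; either way round serves. Origin: centre of its underside, z up. Home: its origin at x = +3 mm, y = 0, z = +40 mm in the middle half's frame, long axes parallel, its low side against the rim; 5 mm then remain under the lip.
- clay_knife: Bystander: flat wooden clay knife, 170 x 16 x 10 mm, lying along its x axis, origin under its middle, between the two loose mould halves.
- cup: Bystander: brown clay cup, 68 mm across and 50 mm high, origin under its centre.
- bottle: Bystander: clear water bottle, blue cap, 60 mm across and 170 mm high, origin under its centre.
- spray_bottle: Bystander: white trigger spray bottle, 72 mm across and 190 mm high, origin under its centre.
- teapot: Bystander: dark clay teapot, 175 mm from spout to handle (y), 95 mm high, origin under its centre.
Things that resemble listed ones, but are neither listed nor needed, are in the scene too. Leave any purple or yellow look-alike of the top_half alone.

How it is judged:
By the outcome, as a careful person would: the job done as asked, in the order asked, and still so for the second after the job is handed in, with the robot touching nothing.
It also fails if it takes over 67 s, if anything falls off the work surface, if the arm or the gripper's body presses on something with over 40 N, if the wrist force passes 120 N, or if a joint passes its speed limit or range.

## Working session

There is one attempt and no reset: what is moved stays moved. The work goes in short steps, Python scripts to look and compute and a tool call to move; the robot and the scene stay as the last step left them, time stands still between calls to the robot, and variables do not carry over. Pictures are saved under pics/ and viewed, about 8 in all and at most 12, crops included, and the job is handed in when it is done.

Besides the shell and the picture viewer there is one more tool, called by a JSON object that holds its "name" and its "arguments", one argument or row to a line. carry_out: Moves the arm, as the interface text tells. Its arguments: {"type":"object","properties":{"commands":{"type":"array","items":{"type":"array","items":{"type":"array","items":{"type":"number"}}}},"grip_force":{"type":"number"}},"required":["commands"]}

```bash
ls; mkdir -p pics; python3 - <<'E'
from bench import r, viewer
import cv2,numpy as np
for n in("scene","top"):
    im=viewer.snapshot(n); cv2.imwrite(f"pics/{n}0.png",im[:,:,::-1])
    print(n,viewer.calibration(n))
print(r.sense())
a=[cv2.imread(f"pics/{n}0.png") for n in("scene","top")]
for n,i in zip(("scene","top"),a): cv2.imwrite(f"pics/{n}0b.png",cv2.resize(i,(800,600),interpolation=cv2.INTER_CUBIC))
E
```

```text
pics
scene {'camera_matrix': array([[384.46262491,   0.        , 258.00940704],
       [  0.        , 384.46262491, 190.54541562],
       [  0.        ,   0.        ,   1.        ]]), 'k1': -0.03209463302064138, 'rvec': array([ 2.12564296,  0.91341521, -0.3982629 ]), 'tvec': array([-326.95911405, -215.63380243, 1477.33404596])}
top {'camera_matrix': array([[407.50572115,   0.        , 259.69027394],
       [  0.        , 407.50572115, 191.24400766],
       [  0.        ,   0.        ,   1.        ]]), 'k1': -0.1465876718562119, 'rvec': array([ 2.1767291 , -2.2149969 ,  0.09564284]), 'tvec': array([ -74.75101927,  550.1138368 , 1102.97225174])}
{'time': 0.1, 'joint_pos': array([-7.77164973e+01,  7.51179920e+00,  8.53233666e+01, -7.18981092e-04,
        8.72614851e+01, -4.89266472e+00]), 'qd': array([-0.02098036, -0.11755029, -0.11259493,  0.01633909, -0.04083894,
        0.01078859]), 'joint_efforts': array([ 1.26975552e-03, -5.70951033e+01, -5.01941586e+01, -4.93199491e-05,
        8.13079620e-03,  3.10119231e-05]), 'tool_pos': array([ 177.10821422, -572.7780433 ,  249.33555508]), 'tcp_rot': array([-1.79903640e+02, -7.52780883e-03,  1.71761961e+01]), 'ft_force': array([-0.03531982, -0.68030464, -0.46139218]), 'wrist_torque': array([-0.02437598, -0.00753575,  0.02568708]), 'finger_gap': 85.20872911995674}
```

View pics/scene0b.png

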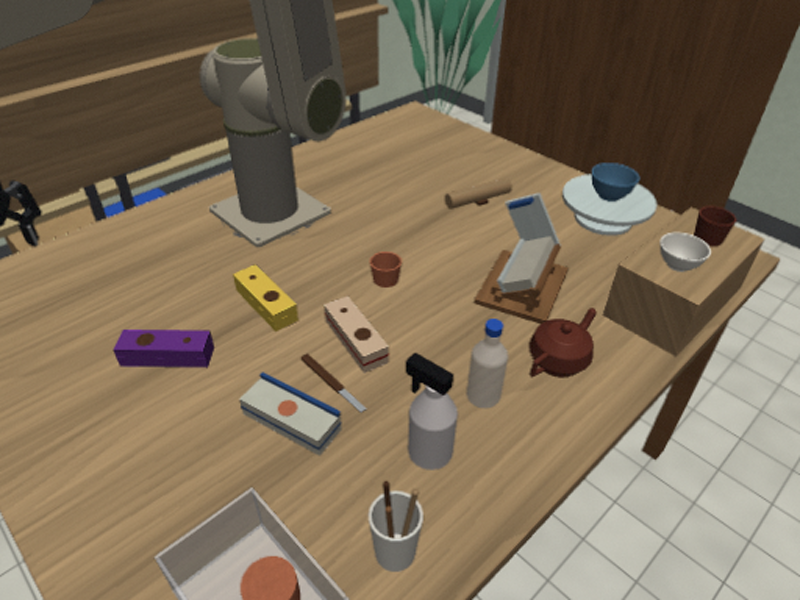

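View pics/top0b.png

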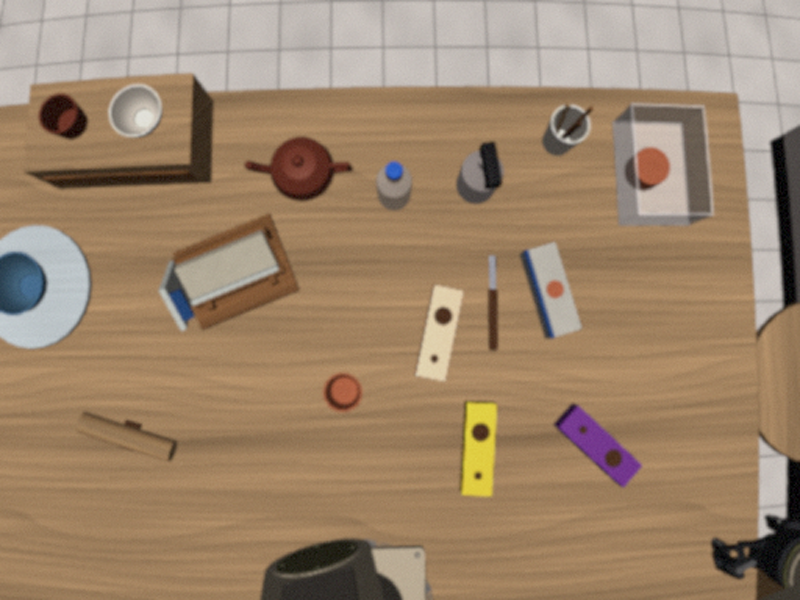

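The scene shows the candidates for the top half at (355,332) buff with a red band, (265,297) yellow and (165,347) purple. Buff/red fits the description; the others are the look-alikes. The middle half is at (290,410) with its blue rim, and the stand is at (525,260). In the top view: buff (440,333), middle (552,290) with its rim to the left, and stand (235,270) with its closed end at lower left.

```bash
cat > h.py <<'E'
import cv2, numpy as np
from scipy.spatial.transform import Rotation as Ro
from bench import r, viewer
C={n:viewer.calibration(n) for n in("scene","top")}
D=lambda n:np.array([C[n]["k1"],0,0,0,0.])
def ray(n,p):
    c=C[n];K=c["camera_matrix"]
    u=cv2.undistortPointsIter(np.array(p,float).reshape(-1,1,2),K,D(n),None,None,(3,50,1e-9)).reshape(-1,2)
    R=cv2.Rodrigues(c["rvec"])[0]
    return -R.T@c["tvec"], np.c_[u,np.ones(len(u))]@R
def onplane(n,p,z):
    o,d=ray(n,p); return o+d*((z-o[2])/d[:,2])[:,None]
def tri(ps,pt):
    o1,d1=ray("scene",ps);o2,d2=ray("top",pt);out=[]
    for a,b in zip(d1,d2):
        s=np.linalg.lstsq(np.c_[a,-b],o2-o1,rcond=None)[0]
        out.append(np.r_[(o1+s[0]*a+o2+s[1]*b)/2,np.linalg.norm(o1+s[0]*a-o2-s[1]*b)])
    return np.array(out)
def proj(n,P):
    return cv2.projectPoints(np.array(P,float).reshape(-1,1,3),C[n]["rvec"],C[n]["tvec"],C[n]["camera_matrix"],D(n))[0].reshape(-1,2)
def go(pos,R):
    "shift and turn in tool axes from the measured pose"
    s=r.sense();R0=Ro.from_euler("xyz",s["tcp_rot"],degrees=True).as_matrix()
    return np.round(R0.T@(np.array(pos)-s["tool_pos"]),1),np.round(Ro.from_matrix(R0.T@R).as_rotvec(degrees=True),1)
E
python3 - <<'E'
from h import *
top=cv2.imread("pics/top0.png");sc=cv2.imread("pics/scene0.png")
f=.64
hsv=cv2.cvtColor(top,cv2.COLOR_BGR2HSV)
def blob(m,c):
    m=cv2.morphologyEx(m,cv2.MORPH_OPEN,np.ones((3,3),np.uint8))
    cs,_=cv2.findContours(m,cv2.RETR_EXTERNAL,cv2.CHAIN_APPROX_NONE)
    return min((k for k in cs if cv2.contourArea(k)>30),key=lambda k:-cv2.pointPolygonTest(k,c,True))
for p in [(552,265),(452,300),(235,265),(525,255),(600,110)]:print(p,hsv[int(p[1]*f),int(p[0]*f)])
for nm,c,z,lo,hi in [("mid",(552,265),40,(0,0,150),(179,45,255)),("topb",(440,310),44,(8,25,190),(30,95,255)),("base",(235,265),75,(0,0,130),(179,60,255)),("rim",(535,280),48,(100,120,40),(130,255,255)),("lip",(181,307),140,(95,120,40),(130,255,255))]:
    k=blob(cv2.inRange(hsv,lo,hi),(c[0]*f,c[1]*f))
    rr=cv2.minAreaRect(k);b=cv2.boxPoints(rr)
    W=onplane("top",b,z);print(nm,cv2.contourArea(k),b.round(1).tolist(),"\n",W.round(0).tolist(),[round(np.linalg.norm(W[i]-W[i-1])) for i in(1,2)],"c",W.mean(0).round(1))
# crops
a=cv2.resize(sc[110:220,290:400],(400,400),interpolation=cv2.INTER_CUBIC)
b=cv2.resize(top[125:225,95:195],(400,400),interpolation=cv2.INTER_CUBIC)
c=np.vstack([cv2.resize(sc[180:290,150:260],(200,200),interpolation=3)]*1)
cv2.imwrite("pics/crop1.png",np.hstack([a,b]))
E
```

```text
(552, 265) [ 19  24 184]
(452, 300) [ 20  62 226]
(235, 265) [ 21  37 178]
(525, 255) [112 143  96]
(600, 110) [ 16 105 163]
mid 962.5 [[337.79998779296875, 159.6999969482422], [355.1000061035156, 154.39999389648438], [371.8999938964844, 209.8000030517578], [354.6000061035156, 215.10000610351562]] 
 [[631.0, -300.0, 40.0], [645.0, -349.0, 40.0], [491.0, -390.0, 40.0], [478.0, -342.0, 40.0]] [51, 159] c [ 561.1 -345.3   40. ]
topb 1050.0 [[265.70001220703125, 240.10000610351562], [277.70001220703125, 181.6999969482422], [296.5, 185.60000610351562], [284.6000061035156, 244.0]] 
 [[416.0, -98.0, 44.0], [572.0, -133.0, 44.0], [561.0, -184.0, 44.0], [404.0, -148.0, 44.0]] [160, 52] c [ 488.2 -140.6   44. ]
base 1602.5 [[111.0, 170.3000030517578], [167.60000610351562, 146.8000030517578], [178.39999389648438, 172.89999389648438], [121.80000305175781, 196.3000030517578]] 
 [[608.0, 312.0, 75.0], [667.0, 159.0, 75.0], [597.0, 130.0, 75.0], [538.0, 282.0, 75.0]] [164, 76] c [602.3 220.5  75. ]
rim 74.0 [[247.0, 104.0], [256.0, 104.0], [256.0, 114.0], [247.0, 114.0]] 
 [[787.0, -53.0, 48.0], [787.0, -78.0, 48.0], [759.0, -77.0, 48.0], [759.0, -53.0, 48.0]] [25, 28] c [772.8 -65.4  48. ]
lip 105.5 [[108.80000305175781, 187.60000610351562], [114.80000305175781, 184.60000610351562], [123.19999694824219, 201.39999389648438], [117.19999694824219, 204.39999389648438]] 
 [[556.0, 294.0, 140.0], [563.0, 279.0, 140.0], [521.0, 257.0, 140.0], [514.0, 272.0, 140.0]] [17, 48] c [538.5 275.7 140. ]
```

View pics/crop1.png

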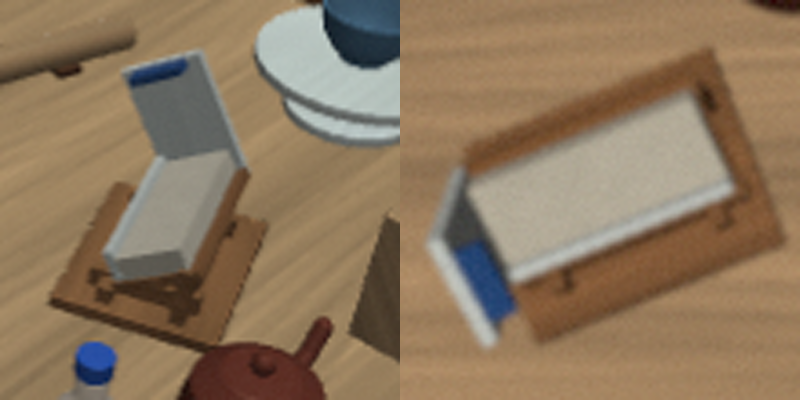

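```bash
cat >> h.py <<'E'
def Rb(yaw): return Ro.from_euler("ZY",[yaw,-30],degrees=True).as_matrix()
E
python3 - <<'E'
from h import *
from scipy.optimize import least_squares
g=lambda u,v:(u/4-.375+95,v/4-.375+125)
s=lambda u,v:(u*110/400-.36+290,v*110/400-.36+110)
M=[("top",(30,80,0),g(68,187)),("top",(30,-80,0),g(295,92)),("top",(-38.5,-80,8),g(337,190)),("top",(-38.5,80,8),g(115,284)),
("top",(25,80.5,97),(108.8,187.6)),("top",(-25,80.5,97),(117.2,204.4)),("top",(25,60.5,89),(114.8,184.6)),("top",(-25,60.5,89),(123.2,201.4)),
("top",(38,90.5,97),g(30,237)),("top",(-38,90.5,97),g(87,348)),
("scene",(-38.5,-80,8),s(103,252)),("scene",(38,80.5,97),s(205,53)),("scene",(-38,80.5,97),s(124,70))]
def res(p,m=M):
    return np.concatenate([proj(n,Rb(p[2])@np.array(q,float)+[p[0],p[1],75])[0]-np.array(k) for n,q,k in m])
f=least_squares(res,[600,220,21],loss="soft_l1")
print(f.x);print(res(f.x).reshape(-1,2).round(1).tolist())
t=cv2.resize(cv2.imread("pics/top0.png")[125:225,95:195],None,fx=6,fy=6,interpolation=3)
for n,q,k in M[:10]:
    u=(proj(n,Rb(f.x[2])@np.array(q,float)+[f.x[0],f.x[1],75])[0]-[95,125]+.42)*6
    cv2.circle(t,tuple(int(v) for v in u.round()),3,(0,0,255),1)
cv2.imwrite("pics/fit1.png",t)
# top-of-middle check with rim pts, and camera pos
print("cams",ray("top",[(0,0)])[0].round(),ray("scene",[(0,0)])[0].round())
E
```

```text
[606.3695029  219.99106327  20.81913793]
[[0.3, 0.2], [-0.3, 1.2], [-0.4, 0.2], [-0.0, -1.1], [-1.1, 0.3], [-0.0, 0.5], [0.8, -1.1], [1.6, -0.8], [-0.6, 1.0], [-0.4, -0.9], [0.1, 0.3], [-1.0, 0.0], [-0.1, 0.7]]
cams [ 473.  -62. 1139.] [1126. -648.  805.]
```

View pics/fit1.png

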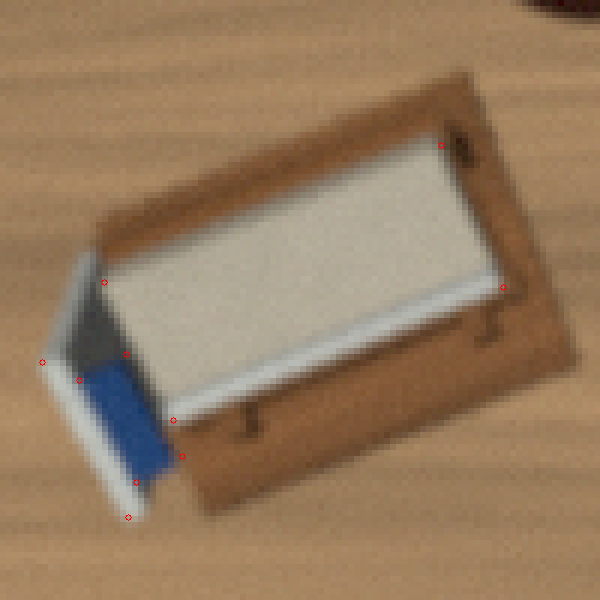

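```bash
python3 - <<'E'
from h import *
from scipy.optimize import least_squares
g=lambda u,v:(u/6-.42+95,v/6-.42+125)
M=[("top",(30,80,0),g(102,276)),("top",(30,-80,0),g(440,136)),("top",(-38.5,-80,8),g(504,289)),("top",(-38.5,80,8),g(168,425)),
("top",(25,80.5,97),g(79,377)),("top",(-25,80.5,97),g(138,484)),
("top",(38,90.5,97),g(44,356)),("top",(-38,90.5,97),g(129,521))]
def res(p): return np.concatenate([proj(n,Rb(p[2])@np.array(q,float)+[p[0],p[1],75])[0]-np.array(k) for n,q,k in M])
f=least_squares(res,[600,220,21])
print(f.x);print(res(f.x).reshape(-1,2).round(1).tolist())
F=onplane("top",[g(210,517),g(580,358),g(466,72)],10)
d=F[1]-F[0];e=F[2]-F[1];print(F.round(),np.linalg.norm(d),np.linalg.norm(e),"yaws",np.degrees(np.arctan2(d[0],-d[1])),np.degrees(np.arctan2(e[1],e[0])),"foot centre",(F[0]+F[2])/2)
E
```

```text
[607.04338488 220.17817618  21.02366072]
[[0.3, 0.8], [0.0, 1.2], [-0.2, -0.8], [0.8, -1.0], [0.0, 0.3], [-0.3, -0.5], [-0.4, 0.8], [-0.1, -0.9]]
[[501. 280.  10.]
 [572. 106.  10.]
 [708. 159.  10.]] 188.57749182501158 146.03033529664302 yaws 22.20263435794202 21.50968462478004 foot centre [604.39239002 219.75313728  10.        ]
```

```bash
cat >> h.py <<'E'
BO=np.array([606.,220,75]);BY=21.5
def Rt(R): return np.c_[R[:,1],R[:,0],-R[:,2]]   # tool from block axes: tool x=+y, y=+x, z=-z
def flat(yaw): return Rt(Ro.from_euler("z",yaw,degrees=True).as_matrix())
def face(x,y,z): return BO+Rb(BY)@np.array([x,y,z],float)
E
python3 - <<'E'
from h import *
print(go([560,-342,120],flat(15.1-90)),go([560,-342,33],flat(15.1-90)))
k=onplane("top",np.array([[492,255],[493,350],[343,390]])*.64,10);print(k.round())
E
```

```text
(array([ 433.9, -107.2,  129.6]), array([-0.1, -0. ,  2.1])) (array([ 433.9, -107. ,  216.6]), array([-0.1, -0. ,  2.1]))
[[ 626. -241.   10.]
 [ 456. -238.   10.]
 [ 390.   29.   10.]]
```

{"name": "carry_out", "arguments": {
  "commands": [
    [[85,56,-14,16,0,0,0.4],[85,112,-28,32,0,0,0.8],[85,168,-41,48,0,0,1.3],[85,224,-55,64,0,0,1.7],[85,280,-69,80,0,0,2.1]]
  ]
}}

```text
time: 0.72
tool_pos: [425.6, -423.3, 169.4]
tcp_rot: [-180.0, 0.0, 15.1]
ft_force: [0.5, -0.2, 0.0]
finger_gap: 85.1
```

{"name": "carry_out", "arguments": {
  "commands": [
    [[85,50,-14,16,0,0,0],[85,100,-28,32,0,0,0],[85,150,-43,50,0,0,0],[85,150,-43,50,0,0,0]]
  ]
}}

```text
time: 1.23
tool_pos: [559.3, -340.3, 117.1]
tcp_rot: [-179.8, 0.1, 15.3]
ft_force: [-1.0, -0.0, -0.2]
finger_gap: 84.8
```

```bash
python3 - <<'E'
from h import *
s=r.sense();print(s["tool_pos"],s["tcp_rot"],s["ft_force"])
print(go([560,-342,33],flat(15.1-90)))
cv2.imwrite("pics/m1.png",np.hstack([cv2.resize(viewer.snapshot("top")[120:260,270:410,::-1],(400,400),interpolation=3),cv2.resize(viewer.snapshot("scene")[180:320,120:260,::-1],(400,400),interpolation=3)]))
E
```

```text
[ 559.3469146  -340.26972416  117.1109125 ] [-1.79767169e+02  1.19693608e-01  1.53240884e+01] [-1.0342588  -0.03302489 -0.20866116]
(array([ 0.3,  2.2, 84.1]), array([-0.2,  0.1,  0.2]))
```

View pics/m1.png

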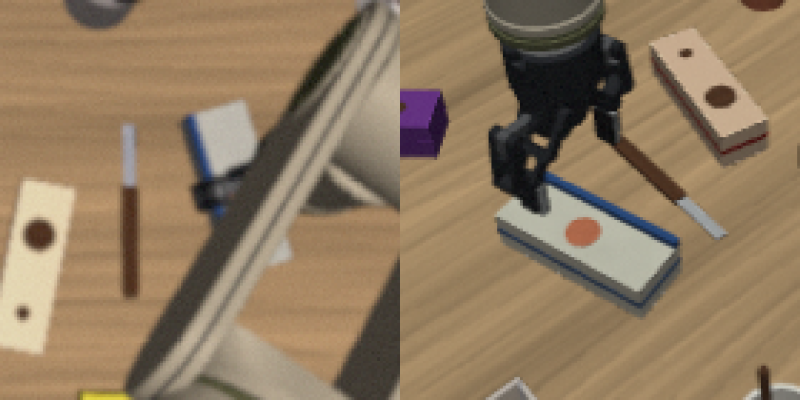

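The gripper straddles the middle half at (570,215), with the rim side clear of the knife. The buff block with the red band is at (710,95) and the purple one at (425,125), so the top half is confirmed. Next I go down and grip.

{"name": "carry_out", "arguments": {
  "commands": [
    [[85,0,1,42,0,0,0],[85,0,2,84,0,0,0],[85,0,2,84,0,0,0],[50,0,2,84,0,0,0],[50,0,2,84,0,0,0]]
  ],
  "grip_force": 50
}}

```text
time: 1.95
tool_pos: [559.8, -347.0, 39.9]
tcp_rot: [179.9, -0.2, 15.1]
ft_force: [-0.4, -0.5, -4.1]
finger_gap: 58.8
```

{"name": "carry_out", "arguments": {
  "commands": [
    [[50,0,0,0,0,0,0],[50,0,0,0,0,0,0],[50,0,0,0,0,0,0]]
  ]
}}

```text
time: 2.33
tool_pos: [559.8, -347.1, 39.8]
tcp_rot: [179.8, -0.1, 15.1]
ft_force: [-2.5, 1.9, 8.3]
finger_gap: 59.1
```

```bash
python3 - <<'E'
from h import *
# block centre from hand: assume tool y centred; targets
R=Rt(Rb(BY))
for nm,p in [("via",[480,0,330]),("above",face(5,-53,33+90)),("near",face(5,-53,33+12))]:
    print(nm,np.round(p,1),*go(p,R))
print(go([480,-100,260],flat(BY-20)),go([480,-100,260],flat(-26)))
E
```

```text
via [480   0 330] [  13.8 -355.1 -291.2] [-22.3  25.2 -94. ]
above [572.2 149.7 184. ] [ 141.4 -476.1 -145.3] [-22.3  25.2 -94. ]
near [608.5 164.  116.5] [ 180.  -480.7  -77.7] [-22.3  25.2 -94. ]
(array([ -12.3, -258.7, -221. ]), array([  0.2,  -0. , -76.4])) (array([ -12.3, -258.7, -221. ]), array([  0.2,  -0.1, -48.9]))
```

{"name": "carry_out", "arguments": {
  "commands": [
    [[50,0,0,-30,0,0,0],[50,0,0,-75,0,0,0],[50,0,0,-125,0,0,0],[50,0,0,-175,0,0,0],[50,0,0,-175,0,0,0]]
  ]
}}

```text
time: 2.95
tool_pos: [561.2, -348.3, 219.1]
tcp_rot: [179.4, -0.4, 15.1]
ft_force: [0.7, 0.5, -5.4]
finger_gap: 58.8
```

```bash
python3 - <<'E'
from h import *
s=r.sense();print(s["tool_pos"],s["tcp_rot"],s["ft_force"],s["wrist_torque"],s["joint_pos"].round(1))
R=Rt(Rb(BY))
print(go([480,-100,240],flat(-26)))
cv2.imwrite("pics/m2.png",cv2.resize(viewer.snapshot("scene")[120:320,100:300,::-1],(600,600),interpolation=3))
E
```

```text
[ 561.23573038 -348.3229088   219.09978279] [179.43238887  -0.43461561  15.07007796] [ 0.72130913  0.47325417 -5.44348001] [-0.00148718 -0.03811856 -0.01750459] [-36.3  17.   77.7  -0.   84.6  38.7]
(array([ -13.7, -260.7,  -23.6]), array([  0.7,  -0.2, -48.9]))
```

View pics/m2.png

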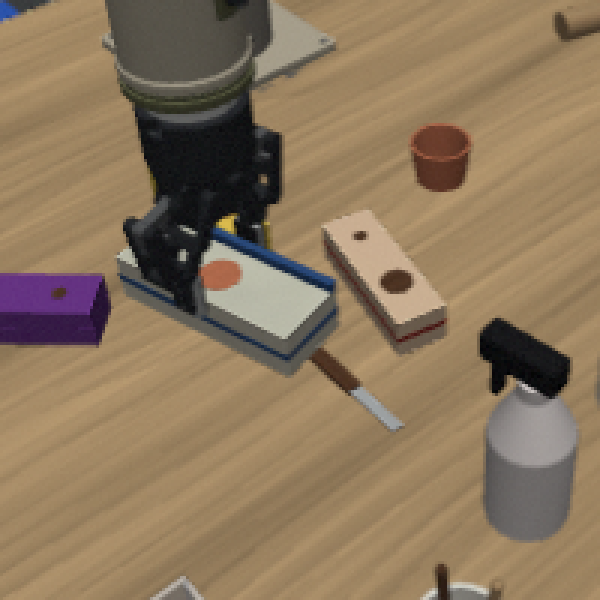

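View 6 shows the middle half lifted level in the jaws, with the finger at (187,285). I'll check by ray-casting how far off centre the grip is.

```bash
python3 - <<'E'
from h import *
from scipy.optimize import least_squares
s=r.sense();R=flat(15.1-90)
Rbk=Ro.from_euler("z",15.1-90,degrees=True).as_matrix()
P=np.array([[30,80,0],[30,-80,0],[-30,80,48],[30,80,40],[30,-80,40]],float)
obs=np.array([[291,373],[118,288],[336,280],[286,341],[117,253]])/3+[100-.33,120-.33]
f=lambda o:(proj("scene",s["tool_pos"]+P@Rbk.T+Rbk@o)-obs).ravel()
o=least_squares(f,[0,0,-40]);print(o.x,o.fun.reshape(-1,2).round(1).tolist())
E
```

```text
[  5.92143924   6.21407138 -29.88708782] [[-0.2, 1.1], [1.7, 1.2], [0.1, -1.0], [-0.3, -1.2], [-1.3, 0.0]]
```

{"name": "carry_out", "arguments": {
  "commands": [
    [[50,-2,-50,-5,0,0,-9.6],[50,-5,-102,-10,0,0,-19.4],[50,-8,-156,-15,0,0,-29.2],[50,-11,-208,-20,0,0,-39],[50,-14,-260,-24,0,0,-49]]
  ]
}}

```text
time: 3.62
tool_pos: [475.5, -96.9, 232.9]
tcp_rot: [-179.8, 0.0, 64.4]
ft_force: [0.1, 0.4, -5.3]
finger_gap: 59.0
```

```bash
python3 - <<'E'
from h import *
s=r.sense();print(s["tool_pos"],s["tcp_rot"],s["joint_pos"].round(1))
R=Rt(Rb(BY))
t=face(6,-55,40+100);print(t,go(t,R))
E
```

```text
[475.46113294 -96.86058101 232.88014626] [-1.79802659e+02  2.44876311e-02  6.43863313e+01] [-17.6  -9.9 104.2   0.   85.9   8. ]
[565.86292921 145.07634413 199.24355653] (array([257.3, -23. ,  33.6]), array([-28.5,  12.3, -46. ]))
```

{"name": "carry_out", "arguments": {
  "commands": [
    [[50,50,-5,6,-5.1,2.2,-8.3],[50,102,-10,12,-10.2,4.4,-16.6],[50,154,-14,18,-15.4,6.6,-24.8],[50,206,-18,24,-20.5,8.8,-33.1],[50,240,-21,30,-25.6,11,-41.4]]
  ]
}}

```text
time: 4.25
tool_pos: [561.9, 128.6, 202.2]
tcp_rot: [152.8, -1.0, 106.9]
ft_force: [1.0, -0.2, -6.8]
finger_gap: 59.2
```

```bash
python3 - <<'E'
from h import *
s=r.sense();print(s["tool_pos"],s["tcp_rot"],s["joint_pos"].round(1))
R=Rt(Rb(BY))
t=face(6,-55,40+60);print(t,go(t,R))
E
```

```text
[561.93013339 128.59412613 202.20678983] [152.83602305  -0.96429274 106.88458092] [  3.7 -18.5 118.7   8.5  53.8 -16.4]
[584.47128057 152.40636866 164.60254038] (array([15.6,  8.1, 46.7]), array([-2.8,  1.4, -4.5]))
```

{"name": "carry_out", "arguments": {
  "commands": [
    [[50,5,3,15,-1,0.5,-1.5],[50,10,5,30,-2,1,-3],[50,16,8,47,-2.8,1.4,-4.5],[50,16,8,47,-2.8,1.4,-4.5],[50,16,8,47,-2.8,1.4,-4.5]]
  ]
}}

```text
time: 4.88
tool_pos: [585.1, 150.2, 166.0]
tcp_rot: [150.1, -0.1, 111.1]
ft_force: [0.2, -0.6, -4.1]
finger_gap: 58.8
```

```bash
python3 - <<'E'
from h import *
s=r.sense();print(s["tool_pos"],s["tcp_rot"],s["joint_pos"].round(1),s["ft_force"])
R=Rt(Rb(BY))
t=face(6,-55,40+10);print(t,go(t,R))
cv2.imwrite("pics/m3.png",np.hstack([cv2.resize(viewer.snapshot("top")[120:240,90:210,::-1],(400,400),interpolation=3),cv2.resize(viewer.snapshot("scene")[90:210,270:390,::-1],(400,400),interpolation=3)]))
E
```

```text
[585.05426368 150.17392424 166.01397155] [ 1.50088217e+02 -8.75325449e-02  1.11119313e+02] [  4.9 -13.3 119.3  11.3  45.7 -22.1] [ 0.15627971 -0.62546698 -4.09109925]
[607.73171977 161.56889933 121.30127019] (array([ 2.4, -0.4, 51.4]), array([-0.1,  0.1, -0.4]))
```

View pics/m3.png

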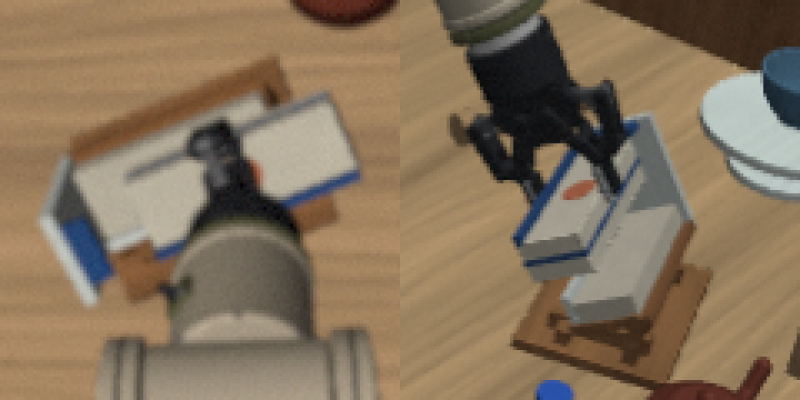

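View 7 shows the block parallel to the face and over the open end, with the blue rim at (300,205) on the low side.

{"name": "carry_out", "arguments": {
  "commands": [
    [[50,1,0,20,0,0,-0.2],[50,2,0,40,0,0,-0.4],[50,2,0,51,0,0,-0.4],[50,2,0,51,0,0,-0.4],[50,2,0,51,0,0,-0.4]]
  ]
}}

```text
time: 5.6
tool_pos: [609.5, 161.6, 124.2]
tcp_rot: [149.9, 0.2, 111.5]
ft_force: [0.6, -0.5, -5.2]
finger_gap: 59.0
```

{"name": "carry_out", "arguments": {
  "commands": [
    [[50,0,0,2,0,0,0],[50,0,0,4,0,0,0],[50,0,0,6,0,0,0],[50,0,0,6,0,0,0]]
  ]
}}

```text
time: 6.1
tool_pos: [611.9, 162.8, 117.8]
tcp_rot: [150.0, 0.1, 111.5]
ft_force: [-0.6, -0.3, -5.3]
finger_gap: 58.9
```

```bash
cat >> h.py <<'E'
def st():
    s=r.sense();R=Rb(BY)
    print(round(s["time"],2),"face xyz",(R.T@(s["tool_pos"]-BO)).round(1),"F face",(R.T@s["ft_force"]).round(1),"gap",round(s["finger_gap"],1),"rot",go(s["tool_pos"],Rt(R))[1],"j",s["joint_pos"].round(0))
E
python3 -c "
from h import *
st()"
```

```text
6.1 face xyz [  8.  -55.4  44.8] F face [-3.2 -0.1 -4.2] gap 58.9 rot [0.  0.1 0.1] j [  6.  -5. 117.  12.  39. -23.]
```

{"name": "carry_out", "arguments": {
  "commands": [
    [[50,0,0,2,0,0,0],[50,0,0,4,0,0,0],[50,0,0,4,0,0,0]]
  ]
}}

```text
time: 6.48
tool_pos: [613.8, 163.5, 114.3]
tcp_rot: [150.0, 0.1, 111.5]
ft_force: [0.4, -0.7, -5.9]
finger_gap: 58.6
```

```bash
python3 -c "
from h import *
st()"
```

```text
6.47 face xyz [  8.  -55.4  40.8] F face [-2.8 -0.8 -5.1] gap 58.6 rot [0.  0.1 0.1] j [  6.  -4. 117.  12.  38. -23.]
```

{"name": "carry_out", "arguments": {
  "commands": [
    [[50,0,0,2,0,0,0],[50,0,0,4,0,0,0],[50,0,0,4,0,0,0]]
  ]
}}

```text
time: 6.85
tool_pos: [614.6, 163.7, 113.9]
tcp_rot: [150.1, 0.1, 111.6]
ft_force: [-56.3, -19.0, 46.6]
finger_gap: 58.7
```

```bash
python3 -c "
from h import *
st()"
```

```text
6.85 face xyz [  8.5 -55.5  40. ] F face [-28.1   2.9  70.1] gap 58.7 rot [-0.1  0.1  0.1] j [  6.  -4. 117.  12.  39. -23.]
```

{"name": "carry_out", "arguments": {
  "commands": [
    [[50,0,0,-2.5,0,0,0],[50,0,-1,-2.5,0,0,0],[50,0,-3,-2.5,0,0,0],[50,0,-3,-2.5,0,0,0]]
  ]
}}

```text
time: 7.35
tool_pos: [613.4, 163.0, 113.3]
tcp_rot: [149.8, 0.2, 111.5]
ft_force: [0.1, 0.5, 3.8]
finger_gap: 58.6
```

```bash
python3 -c "
from h import *
st()"
```

```text
7.35 face xyz [  7.  -55.8  40.2] F face [2.1 0.4 3.2] gap 58.6 rot [0.2 0.2 0.1] j [  6.  -4. 117.  12.  38. -23.]
```

{"name": "carry_out", "arguments": {
  "commands": [
    [[50,0,-2,0,0,0,0],[50,0,-3,0,0,0,0],[50,0,-3,0,0,0,0]]
  ]
}}

```text
time: 7.72
tool_pos: [610.8, 161.9, 111.7]
tcp_rot: [149.8, 0.2, 111.5]
ft_force: [1.2, -0.4, 5.7]
finger_gap: 58.9
```

```bash
python3 - <<'E'
from h import *
st()
cv2.imwrite("pics/m4.png",np.hstack([cv2.resize(viewer.snapshot("top")[120:240,90:210,::-1],(400,400),interpolation=3),cv2.resize(viewer.snapshot("scene")[90:210,270:390,::-1],(400,400),interpolation=3)]))
E
```

```text
7.72 face xyz [  3.8 -55.8  40.2] F face [ 3.7 -0.8  4.5] gap 58.9 rot [0.2 0.2 0.1] j [  6.  -4. 118.  12.  38. -23.]
```

View pics/m4.png

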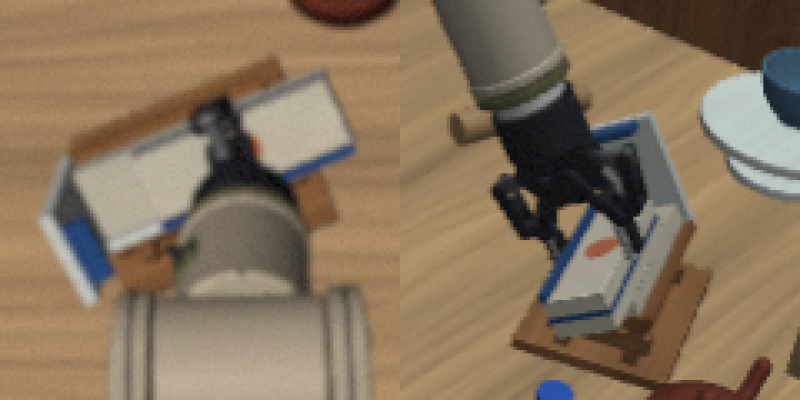

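View 8 shows the block lying on the face and overhanging the open end. It is sliding down-slope under a light load and has not met the ledge yet.

{"name": "carry_out", "arguments": {
  "commands": [
    [[50,0,-1,0,0,0,0],[50,0,-2,0,0,0,0],[50,0,-2,0,0,0,0]]
  ]
}}

```text
time: 8.2
tool_pos: [609.2, 161.3, 110.7]
tcp_rot: [149.8, 0.2, 111.5]
ft_force: [0.1, 0.8, 4.9]
finger_gap: 58.8
```

```bash
python3 -c "
from h import *
st()"
```

```text
8.2 face xyz [  1.8 -55.8  40.2] F face [2.7 0.7 4.1] gap 58.8 rot [0.2 0.2 0.1] j [  6.  -4. 118.  12.  38. -23.]
```

{"name": "carry_out", "arguments": {
  "commands": [
    [[50,0,-1,0,0,0,0],[50,0,-1.5,0,0,0,0],[50,0,-1.5,0,0,0,0]]
  ]
}}

```text
time: 8.57
tool_pos: [608.1, 160.8, 110.0]
tcp_rot: [149.8, 0.2, 111.5]
ft_force: [-0.0, 0.2, 6.5]
finger_gap: 58.8
```

```bash
python3 -c "
from h import *
st()"
```

```text
8.57 face xyz [  0.4 -55.8  40.2] F face [3.3 0.2 5.6] gap 58.8 rot [0.2 0.2 0.1] j [  6.  -5. 118.  12.  38. -23.]
```

{"name": "carry_out", "arguments": {
  "commands": [
    [[50,0,-0.7,0,0,0,0],[50,0,-1.5,0,0,0,0],[50,0,-1.5,0,0,0,0]]
  ]
}}

```text
time: 8.95
tool_pos: [607.0, 160.4, 109.3]
tcp_rot: [149.8, 0.2, 111.5]
ft_force: [1.1, 0.3, 4.9]
finger_gap: 59.0
```

```bash
python3 -c "
from h import *
st()"
```

```text
8.95 face xyz [ -1.  -55.8  40.2] F face [ 3.4 -0.1  3.7] gap 59.0 rot [0.2 0.2 0.1] j [  6.  -5. 118.  13.  38. -24.]
```

{"name": "carry_out", "arguments": {
  "commands": [
    [[50,0,-0.7,0,0,0,0],[50,0,-1.5,0,0,0,0],[50,0,-1.5,0,0,0,0]]
  ]
}}

```text
time: 9.32
tool_pos: [606.6, 160.2, 109.2]
tcp_rot: [149.6, 0.1, 111.4]
ft_force: [9.7, 3.6, 2.9]
finger_gap: 59.0
```

```bash
python3 -c "
from h import *
st()"
```

```text
9.32 face xyz [ -1.4 -55.9  40.3] F face [10.4 -0.2 -2.7] gap 59.0 rot [ 0.4  0.2 -0. ] j [  6.  -5. 118.  13.  38. -24.]
```

The ledge contact is clear: Fx rises at x≈-1.3, against the predicted -0.5. I'll slide along the face in the grip with light contact.

{"name": "carry_out", "arguments": {
  "commands": [
    [[50,2,0.3,0.4,0,0,0],[50,10,0.3,0.4,0,0,0],[50,19,0.3,0.4,0,0,0],[50,27,0.3,0.4,0,0,0],[50,30,0.3,0.4,0,0,0]]
  ]
}}

```text
time: 9.95
tool_pos: [596.7, 186.7, 109.3]
tcp_rot: [149.6, 0.3, 111.4]
ft_force: [8.1, -9.6, 5.9]
finger_gap: 58.7
```

```bash
python3 -c "
from h import *
st()"
```

```text
9.95 face xyz [ -0.9 -27.6  40.2] F face [  6.4 -11.9   3.1] gap 58.7 rot [0.4 0.3 0.1] j [ 10.  -5. 119.  10.  37. -18.]
```

{"name": "carry_out", "arguments": {
  "commands": [
    [[50,6,0.2,0,0,0,0],[50,12,0.2,0,0,0,0],[50,17,0.2,0,0,0,0],[50,17,0.2,0,0,0,0]]
  ]
}}

```text
time: 10.45
tool_pos: [590.4, 202.8, 109.3]
tcp_rot: [149.6, 0.3, 111.4]
ft_force: [6.3, -6.4, 6.6]
finger_gap: 58.8
```

```bash
python3 -c "
from h import *
st()"
```

```text
10.45 face xyz [ -0.9 -10.3  40.1] F face [ 6.3 -8.3  3.9] gap 58.8 rot [0.4 0.3 0.1] j [ 12.  -6. 119.   8.  37. -15.]
```

{"name": "carry_out", "arguments": {
  "commands": [
    [[50,1.5,0,0,0,0,0],[50,3,0,0,0,0,0],[50,4,0,0,0,0,0]]
  ]
}}

```text
time: 10.82
tool_pos: [589.2, 206.0, 109.3]
tcp_rot: [149.6, 0.3, 111.4]
ft_force: [7.5, -10.8, 7.2]
finger_gap: 58.9
```

```bash
python3 -c "
from h import *
st()"
```

```text
10.82 face xyz [-0.8 -6.9 40.1] F face [  6.2 -12.8   4.8] gap 58.9 rot [0.4 0.3 0.1] j [ 12.  -6. 119.   7.  37. -14.]
```

{"name": "carry_out", "arguments": {
  "commands": [
    [[50,1,0,0,0,0,0],[50,2,0,0,0,0,0],[50,2,0,0,0,0,0]]
  ]
}}

```text
time: 11.2
tool_pos: [588.4, 207.9, 109.3]
tcp_rot: [149.6, 0.3, 111.4]
ft_force: [7.3, -9.7, 6.4]
finger_gap: 59.0
```

{"name": "carry_out", "arguments": {
  "commands": [
    [[50,0.7,0,0,0,0,0],[50,1.4,0,0,0,0,0],[50,1.4,0,0,0,0,0]]
  ]
}}

```text
time: 11.58
tool_pos: [588.0, 209.2, 109.3]
tcp_rot: [149.6, 0.3, 111.4]
ft_force: [7.4, -10.5, 7.4]
finger_gap: 59.3
```

```bash
python3 -c "
from h import *
st()"
```

```text
11.57 face xyz [-0.8 -3.5 40.1] F face [  6.3 -12.5   4.9] gap 59.3 rot [0.4 0.3 0.1] j [ 13.  -6. 119.   7.  37. -13.]
```

{"name": "carry_out", "arguments": {
  "commands": [
    [[50,0.7,0,0,0,0,0],[50,1.4,0,0,0,0,0],[50,1.4,0,0,0,0,0]]
  ]
}}

```text
time: 11.95
tool_pos: [587.5, 210.5, 109.3]
tcp_rot: [149.6, 0.3, 111.4]
ft_force: [7.4, -10.0, 6.2]
finger_gap: 59.2
```

{"name": "carry_out", "arguments": {
  "commands": [
    [[50,0.7,0,0,0,0,0],[50,1.4,0,0,0,0,0],[50,1.4,0,0,0,0,0]]
  ]
}}

```text
time: 12.32
tool_pos: [587.0, 211.8, 109.3]
tcp_rot: [149.6, 0.3, 111.4]
ft_force: [8.3, -9.3, 7.7]
finger_gap: 58.8
```

```bash
python3 -c "
from h import *
st()"
```

```text
12.32 face xyz [-0.8 -0.7 40.1] F face [  7.6 -11.7   4.5] gap 58.8 rot [0.4 0.3 0.1] j [ 13.  -6. 119.   7.  36. -13.]
```

{"name": "carry_out", "arguments": {
  "commands": [
    [[50,0.7,0,0,0,0,0],[50,1.4,0,0,0,0,0],[50,1.4,0,0,0,0,0]]
  ]
}}

```text
time: 12.7
tool_pos: [586.6, 212.8, 109.3]
tcp_rot: [149.6, 0.3, 111.4]
ft_force: [7.6, -11.4, 6.2]
finger_gap: 59.2
```

{"name": "carry_out", "arguments": {
  "commands": [
    [[50,0.7,0,0,0,0,0],[50,1.4,0,0,0,0,0],[50,1.4,0,0,0,0,0]]
  ]
}}

```text
time: 13.08
tool_pos: [586.5, 212.9, 109.3]
tcp_rot: [149.6, 0.4, 111.3]
ft_force: [9.4, -19.3, 7.3]
finger_gap: 59.2
```

```bash
python3 -c "
from h import *
st()"
```

```text
13.07 face xyz [-0.8  0.5 40.1] F face [  5.1 -21.4   5.5] gap 59.2 rot [0.4 0.5 0. ] j [ 13.  -6. 119.   6.  36. -12.]
```

{"name": "carry_out", "arguments": {
  "commands": [
    [[50,0.7,0,0,0,0,0],[50,0.7,0,0,0,0,0],[85,0.7,0,0,0,0,0],[85,0.7,0,0,0,0,0],[85,0.7,0,0,0,0,0]]
  ]
}}

```text
time: 13.7
tool_pos: [582.0, 216.7, 105.9]
tcp_rot: [150.0, 0.1, 111.5]
ft_force: [-0.0, -0.1, 0.1]
finger_gap: 85.0
```

```bash
python3 -c "
from h import *
st()"
```

```text
13.7 face xyz [-4.9  5.7 38.5] F face [ 0.  -0.1  0.2] gap 85.0 rot [-0.   0.1  0.1] j [ 14.  -6. 119.   7.  37. -12.]
```

{"name": "carry_out", "arguments": {
  "commands": [
    [[85,0,0,0,0,0,0],[85,0,0,-20,0,0,0],[85,0,0,-60,0,0,0],[85,0,0,-100,0,0,0]]
  ]
}}

```text
time: 14.2
tool_pos: [535.2, 198.3, 193.7]
tcp_rot: [150.0, 0.1, 111.5]
ft_force: [0.1, 0.5, 0.3]
finger_gap: 84.9
```

```bash
python3 - <<'E'
from h import *
st()
print(go([488.2,-140.6,150],flat(-12.6-90)),go([450,80,230],flat(-55)))
E
```

```text
14.2 face xyz [ -4.6   5.8 139.7] F face [0.4 0.5 0.1] gap 84.9 rot [0.  0.1 0.1] j [ 13. -22. 123.   6.  49. -12.]
(array([-297.9, -167.8,  -45.6]), array([ 17.3, -32.3, 120.8])) (array([-78.9, -88.2, -92.6]), array([ 25.5, -19.9,  74.7]))
```

```bash
python3 - <<'E'
from h import *
print(go([488.2,-140.6,150],flat(167.4-90)),go([485,20,210],flat(140-90)))
E
```

```text
(array([-297.9, -167.8,  -45.6]), array([ 27.5,  14.7, -54.5])) (array([-147.5,  -89.1,  -69.9]), array([ 29.3,   7.6, -27.8]))
```

{"name": "carry_out", "arguments": {
  "commands": [
    [[85,-48,-27,-14,4.4,2.4,-8.7],[85,-96,-54,-28,8.8,4.7,-17.4],[85,-144,-80,-42,13.2,7.1,-26.2],[85,-192,-107,-52,17.6,9.4,-34.9],[85,-240,-134,-60,22,11.8,-43.6]]
  ]
}}

```text
time: 14.82
tool_pos: [488.0, -80.8, 179.3]
tcp_rot: [173.7, 2.6, 155.5]
ft_force: [0.8, -0.2, 0.1]
finger_gap: 84.8
```

```bash
python3 - <<'E'
from h import *
s=r.sense();print(s["tool_pos"],s["tcp_rot"],s["joint_pos"].round(1))
print(go([488.2,-140.6,120],flat(167.4-90)))
cv2.imwrite("pics/m5.png",np.hstack([cv2.resize(viewer.snapshot("top")[120:240,90:210,::-1],(400,400),interpolation=3),cv2.resize(viewer.snapshot("scene")[90:210,270:390,::-1],(400,400),interpolation=3)]))
E
```

```text
[488.00936256 -80.83049196 179.31114447] [173.73483811   2.62609597 155.50485989] [-19.6 -10.3 110.5   6.2  76.7 -86.5]
(array([-22.2, -60.6,  54.1]), array([  6. ,   3.3, -11.7]))
```

View pics/m5.png

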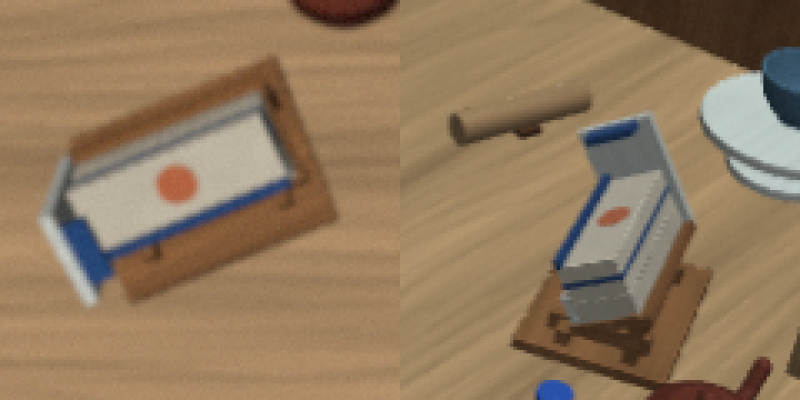

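View 9 shows the middle half home: its end is at the stop under the lip (70,215), and the open ends are flush at (290,180) in the top view and (600,300) in the scene view. Now the top half.

{"name": "carry_out", "arguments": {
  "commands": [
    [[85,-11,-30,27,3,1.6,-5.8],[85,-22,-61,54,6,3.3,-11.7],[85,-22,-61,54,6,3.3,-11.7],[85,-22,-61,54,6,3.3,-11.7]]
  ]
}}

```text
time: 15.42
tool_pos: [488.1, -137.6, 119.8]
tcp_rot: [179.8, 0.0, 167.0]
ft_force: [0.5, 0.2, -0.5]
finger_gap: 85.4
```

```bash
python3 - <<'E'
from h import *
s=r.sense();print(s["tool_pos"],s["tcp_rot"],s["joint_pos"].round(1))
print(go([488.2,-140.6,37],flat(167.4-90)))
t=cv2.imread("pics/m5.png")[:, :400].astype(int);m=((t[:,:,2]-t[:,:,0]>90)&(t[:,:,2]>150)).astype(np.uint8)
q=cv2.moments(m);print("dot",q["m10"]/q["m00"]/3.333-.35+90,q["m01"]/q["m00"]/3.333-.35+120,"pred",proj("top",[face(0,0,40),face(3.5,0,40)]))
E
```

```text
[ 488.10983563 -137.59685266  119.8088522 ] [1.79839314e+02 2.11543624e-02 1.67000451e+02] [-21.6  -1.  108.1   0.2  72.9 -98.7]
(array([-0.7, -3.1, 82.8]), array([ 0.2,  0. , -0.4]))
dot 142.5489786900344 174.81862894124015 pred [[143.96803647 175.70586206]
 [143.36764539 174.54362279]]
```

{"name": "carry_out", "arguments": {
  "commands": [
    [[85,-1,-2,42,0,0,-0.4],[85,-1,-3,83,0,0,-0.4],[85,-1,-3,83,0,0,-0.4],[42,-1,-3,83,0,0,-0.4],[42,-1,-3,83,0,0,-0.4]]
  ],
  "grip_force": 50
}}

```text
time: 16.05
tool_pos: [490.2, -141.8, 39.2]
tcp_rot: [179.9, 0.2, 167.5]
ft_force: [-3.0, 0.3, 46.5]
finger_gap: 51.3
```

{"name": "carry_out", "arguments": {
  "commands": [
    [[42,0,0,0,0,0,0],[42,0,0,0,0,0,0],[42,0,0,0,0,0,0]]
  ]
}}

```text
time: 16.42
tool_pos: [490.4, -141.9, 39.4]
tcp_rot: [179.9, 0.3, 167.5]
ft_force: [-0.5, 3.0, 7.4]
finger_gap: 50.9
```

{"name": "carry_out", "arguments": {
  "commands": [
    [[42,0,0,-30,0,0,0],[42,0,0,-75,0,0,0],[42,0,0,-125,0,0,0],[42,0,0,-175,0,0,0],[42,0,0,-175,0,0,0]]
  ]
}}

```text
time: 17.05
tool_pos: [491.1, -142.9, 217.9]
tcp_rot: [-180.0, 0.6, 167.5]
ft_force: [0.7, -0.4, -4.9]
finger_gap: 50.7
```

```bash
python3 - <<'E'
from h import *
s=r.sense();print(s["tool_pos"],s["tcp_rot"],s["ft_force"],s["finger_gap"])
print(go(face(12,-55,82+80),Rt(Rb(BY))))
E
```

```text
[ 491.08869321 -142.87004412  217.93142165] [-179.99422997    0.61293247  167.48154386] [ 0.74283873 -0.40946624 -4.92581906] 50.74794594516448
(array([ -5.8, 294.1,  -3.3]), array([-27.3, -14.1,  54.8]))
```

{"name": "carry_out", "arguments": {
  "commands": [
    [[42,-1,48,-8,-4.4,-2.3,9],[42,-2,96,-14,-8.8,-4.6,18],[42,-3,144,-18,-13.2,-6.9,27],[42,-4,192,-20,-17.6,-9.2,35.9],[42,-5,240,-20,-22,-11.5,44.9]]
  ]
}}

```text
time: 17.68
tool_pos: [544.4, 92.5, 230.6]
tcp_rot: [155.8, 1.7, 121.1]
ft_force: [0.6, -0.3, -5.8]
finger_gap: 50.7
```

```bash
python3 - <<'E'
from h import *
st();print(go(face(9,-55,80+50),Rt(Rb(BY))))
E
```

```text
17.68 face xyz [-12.3 -96.1 186.8] F face [-2.5 -0.5 -5.2] gap 50.7 rot [-5.6 -2.8  9.4] j [ -3. -20. 116.  14.  63. -39.]
(array([33.8, 33. , 56. ]), array([-5.6, -2.8,  9.4]))
```

{"name": "carry_out", "arguments": {
  "commands": [
    [[42,17,17,10,-2.8,-1.4,4.7],[42,34,33,20,-5.6,-2.8,9.4],[42,34,33,40,-5.6,-2.8,9.4],[42,34,33,56,-5.6,-2.8,9.4],[42,34,33,56,-5.6,-2.8,9.4]]
  ]
}}

```text
time: 18.3
tool_pos: [571.6, 146.8, 189.9]
tcp_rot: [150.3, 0.0, 111.8]
ft_force: [-0.1, 0.3, -4.4]
finger_gap: 50.9
```

```bash
python3 - <<'E'
from h import *
st();print(go(face(9,-55,80+8),Rt(Rb(BY))))
cv2.imwrite("pics/m6.png",np.hstack([cv2.resize(viewer.snapshot("top")[120:240,90:210,::-1],(400,400),interpolation=3),cv2.resize(viewer.snapshot("scene")[90:210,270:390,::-1],(400,400),interpolation=3)]))
E
```

```text
18.3 face xyz [  6.5 -55.5 128.9] F face [-2.1  0.3 -3.8] gap 50.9 rot [-0.3 -0.1  0.3] j [  4. -17. 120.  11.  49. -23.]
(array([ 0.4,  2.8, 40.9]), array([-0.3, -0.1,  0.3]))
```

View pics/m6.png

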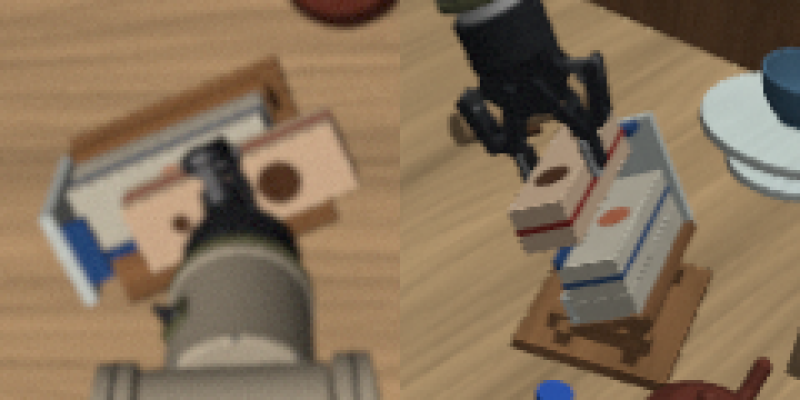

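View 10 shows the top half held level with the face, overhanging the open end above the middle half.

{"name": "carry_out", "arguments": {
  "commands": [
    [[42,0,1.5,15,-0.2,-0.1,0.2],[42,0,2.5,30,-0.3,-0.1,0.3],[42,0,2.5,40,-0.3,-0.1,0.3],[42,0,2.5,44,-0.3,-0.1,0.3],[42,0,2.5,44,-0.3,-0.1,0.3]]
  ]
}}

```text
time: 19.02
tool_pos: [595.6, 155.8, 156.3]
tcp_rot: [149.8, 0.0, 111.5]
ft_force: [0.9, -0.2, -4.3]
finger_gap: 50.8
```

```bash
python3 -c "
from h import *
st()"
```

```text
19.02 face xyz [ 11.9 -55.9  87. ] F face [-1.6 -0.5 -4.1] gap 50.8 rot [0.2 0.  0. ] j [  5. -11. 118.  12.  44. -23.]
```

{"name": "carry_out", "arguments": {
  "commands": [
    [[42,0,0,1.5,0,0,0],[42,0,0,3,0,0,0],[42,0,0,3,0,0,0]]
  ]
}}

```text
time: 19.4
tool_pos: [597.0, 156.5, 153.7]
tcp_rot: [149.8, 0.0, 111.5]
ft_force: [0.0, -0.3, -3.7]
finger_gap: 51.1
```

```bash
python3 -c "
from h import *
st()"
```

```text
19.4 face xyz [ 11.9 -55.8  84. ] F face [-1.9 -0.3 -3.1] gap 51.1 rot [0.2 0.  0. ] j [  5. -10. 118.  12.  43. -23.]
```

{"name": "carry_out", "arguments": {
  "commands": [
    [[42,0,-1.5,1,0,0,0],[42,0,-3,2,0,0,0],[42,0,-3,2,0,0,0]]
  ]
}}

```text
time: 19.77
tool_pos: [595.2, 155.8, 150.0]
tcp_rot: [149.8, 0.0, 111.5]
ft_force: [0.2, -0.8, -4.6]
finger_gap: 51.2
```

```bash
python3 -c "
from h import *
st()"
```

```text
19.77 face xyz [  8.4 -55.7  81.7] F face [-2.4 -0.9 -3.9] gap 51.2 rot [0.2 0.  0. ] j [  5. -10. 119.  12.  43. -23.]
```

{"name": "carry_out", "arguments": {
  "commands": [
    [[42,0,0,1,0,0,0],[42,0,0,2,0,0,0],[42,0,0,2,0,0,0]]
  ]
}}

```text
time: 20.15
tool_pos: [596.5, 156.3, 148.8]
tcp_rot: [149.8, 0.0, 111.5]
ft_force: [-2.4, -0.2, -2.7]
finger_gap: 50.6
```

```bash
python3 -c "
from h import *
st()"
```

```text
20.15 face xyz [  9.  -55.8  80. ] F face [-3.4  0.7 -1.1] gap 50.6 rot [0.2 0.  0. ] j [  5. -10. 119.  12.  43. -23.]
```

{"name": "carry_out", "arguments": {
  "commands": [
    [[42,0,-0.5,0.5,0,0,0],[42,0,-2,0.5,0,0,0],[42,0,-4,0.5,0,0,0],[42,0,-5,0.5,0,0,0],[42,0,-5,0.5,0,0,0]]
  ]
}}

```text
time: 20.78
tool_pos: [593.4, 154.7, 146.8]
tcp_rot: [149.6, 0.1, 111.5]
ft_force: [-0.1, 0.5, 4.6]
finger_gap: 50.9
```

```bash
python3 -c "
from h import *
st()"
```

```text
20.77 face xyz [  5.  -56.1  80. ] F face [2.4 0.5 3.9] gap 50.9 rot [0.4 0.1 0. ] j [  5. -10. 119.  12.  43. -23.]
```

{"name": "carry_out", "arguments": {
  "commands": [
    [[42,0,-0.7,0,0,0,0],[42,0,-1.5,0,0,0,0],[42,0,-1.5,0,0,0,0]]
  ]
}}

```text
time: 21.15
tool_pos: [592.2, 154.3, 146.1]
tcp_rot: [149.6, 0.1, 111.5]
ft_force: [-0.1, -0.2, 5.5]
finger_gap: 50.9
```

```bash
python3 -c "
from h import *
st()"
```

```text
21.15 face xyz [  3.6 -56.   80. ] F face [ 2.6 -0.2  4.8] gap 50.9 rot [0.4 0.1 0. ] j [  5. -11. 119.  12.  42. -23.]
```

{"name": "carry_out", "arguments": {
  "commands": [
    [[42,0,-0.7,0,0,0,0],[42,0,-1.5,0,0,0,0],[42,0,-1.5,0,0,0,0]]
  ]
}}

```text
time: 21.52
tool_pos: [591.0, 153.9, 145.3]
tcp_rot: [149.6, 0.1, 111.5]
ft_force: [-0.6, 1.2, 6.0]
finger_gap: 51.1
```

```bash
python3 -c "
from h import *
st()"
```

```text
21.52 face xyz [  2.1 -56.   80. ] F face [2.9 1.3 5.2] gap 51.1 rot [0.4 0.1 0. ] j [  5. -11. 120.  12.  42. -23.]
```

{"name": "carry_out", "arguments": {
  "commands": [
    [[42,0,-0.5,0,0,0,0],[42,0,-1,0,0,0,0],[42,0,-1,0,0,0,0]]
  ]
}}

```text
time: 21.9
tool_pos: [590.5, 153.7, 145.1]
tcp_rot: [149.6, 0.1, 111.5]
ft_force: [1.8, 1.5, 5.3]
finger_gap: 51.0
```

```bash
python3 -c "
from h import *
st()"
```

```text
21.9 face xyz [  1.6 -56.   80.1] F face [4.6 0.8 3.5] gap 51.0 rot [0.4 0.1 0. ] j [  5. -11. 120.  12.  42. -23.]
```

{"name": "carry_out", "arguments": {
  "commands": [
    [[42,2,-0.2,0,0,0,0],[42,10,-0.2,0,0,0,0],[42,19,-0.2,0,0,0,0],[42,27,-0.2,0,0,0,0],[42,30,-0.2,0,0,0,0]]
  ]
}}

```text
time: 22.52
tool_pos: [579.9, 180.6, 145.0]
tcp_rot: [149.5, 0.2, 111.4]
ft_force: [8.1, -5.5, 2.5]
finger_gap: 50.8
```

```bash
python3 -c "
from h import *
st()"
```

```text
22.52 face xyz [  1.5 -27.1  80. ] F face [ 6.1 -8.1 -0.6] gap 50.8 rot [0.4 0.2 0. ] j [  9. -12. 120.   9.  42. -18.]
```

{"name": "carry_out", "arguments": {
  "commands": [
    [[42,6,0,0,0,0,0],[42,12,0,0,0,0,0],[42,17,0,0,0,0,0],[42,17,0,0,0,0,0]]
  ]
}}

```text
time: 23.02
tool_pos: [573.6, 196.7, 145.0]
tcp_rot: [149.6, 0.1, 111.4]
ft_force: [5.9, -3.0, 2.6]
finger_gap: 51.0
```

```bash
python3 -c "
from h import *
st()"
```

```text
23.02 face xyz [ 1.5 -9.8 79.9] F face [ 5.1 -4.9  0.1] gap 51.0 rot [0.4 0.1 0. ] j [ 11. -12. 121.   8.  41. -15.]
```

{"name": "carry_out", "arguments": {
  "commands": [
    [[42,1.5,0,0.2,0,0,0],[42,3,0,0.2,0,0,0],[42,4,0,0.2,0,0,0]]
  ]
}}

```text
time: 23.4
tool_pos: [572.5, 199.7, 144.9]
tcp_rot: [149.6, 0.2, 111.4]
ft_force: [6.7, -7.2, 3.6]
finger_gap: 50.9
```

{"name": "carry_out", "arguments": {
  "commands": [
    [[42,0.7,0,0,0,0,0],[42,1.4,0,0,0,0,0],[42,1.4,0,0,0,0,0]]
  ]
}}

```text
time: 23.78
tool_pos: [572.1, 201.0, 145.0]
tcp_rot: [149.5, 0.2, 111.4]
ft_force: [6.9, -6.0, 3.8]
finger_gap: 51.1
```

```bash
python3 -c "
from h import *
st()"
```

```text
23.77 face xyz [ 1.6 -5.3 79.9] F face [ 5.5 -8.1  1.2] gap 51.1 rot [0.5 0.2 0. ] j [ 12. -12. 121.   7.  41. -14.]
```

{"name": "carry_out", "arguments": {
  "commands": [
    [[42,0.7,0,0,0,0,0],[42,1.4,0,0,0,0,0],[42,1.4,0,0,0,0,0]]
  ]
}}

```text
time: 24.15
tool_pos: [571.6, 202.3, 145.0]
tcp_rot: [149.5, 0.2, 111.4]
ft_force: [6.6, -7.4, 3.5]
finger_gap: 51.4
```

```bash
python3 -c "
from h import *
st()"
```

```text
24.15 face xyz [ 1.6 -3.9 79.9] F face [ 4.8 -9.3  1.3] gap 51.4 rot [0.5 0.2 0. ] j [ 12. -12. 121.   7.  41. -13.]
```

{"name": "carry_out", "arguments": {
  "commands": [
    [[42,0.7,0,0,0,0,0],[42,1.4,0,0,0,0,0],[42,1.4,0,0,0,0,0]]
  ]
}}

```text
time: 24.52
tool_pos: [571.0, 203.6, 145.0]
tcp_rot: [149.5, 0.2, 111.4]
ft_force: [6.2, -7.2, 4.6]
finger_gap: 51.0
```

{"name": "carry_out", "arguments": {
  "commands": [
    [[42,0.7,0,0,0,0,0],[42,1.4,0,0,0,0,0],[42,1.4,0,0,0,0,0]]
  ]
}}

```text
time: 24.9
tool_pos: [570.5, 204.9, 145.0]
tcp_rot: [149.5, 0.2, 111.4]
ft_force: [5.9, -7.1, 4.3]
finger_gap: 50.9
```

{"name": "carry_out", "arguments": {
  "commands": [
    [[42,0.7,0,0,0,0,0],[42,1.4,0,0,0,0,0],[42,1.4,0,0,0,0,0]]
  ]
}}

```text
time: 25.28
tool_pos: [570.1, 206.0, 145.0]
tcp_rot: [149.5, 0.2, 111.4]
ft_force: [5.8, -8.5, 4.6]
finger_gap: 50.7
```

```bash
python3 -c "
from h import *
st()"
```

```text
25.27 face xyz [ 1.6  0.1 79.9] F face [  4.3 -10.    2.8] gap 50.7 rot [0.5 0.2 0. ] j [ 13. -12. 121.   7.  41. -13.]
```

{"name": "carry_out", "arguments": {
  "commands": [
    [[42,0.7,0,0,0,0,0],[42,1.4,0,0,0,0,0],[42,1.4,0,0,0,0,0]]
  ]
}}

```text
time: 25.65
tool_pos: [570.1, 206.1, 145.0]
tcp_rot: [149.5, 0.3, 111.3]
ft_force: [9.3, -14.5, 3.7]
finger_gap: 50.7
```

{"name": "carry_out", "arguments": {
  "commands": [
    [[42,0.7,0,0,0,0,0],[42,1.4,0,0,0,0,0],[42,1.4,0,0,0,0,0]]
  ]
}}

```text
time: 26.02
tool_pos: [570.0, 206.1, 145.0]
tcp_rot: [149.5, 0.4, 111.3]
ft_force: [11.7, -22.7, 3.6]
finger_gap: 50.9
```

```bash
python3 - <<'E'
from h import *
st()
cv2.imwrite("pics/m7.png",np.hstack([cv2.resize(viewer.snapshot("top")[120:240,90:210,::-1],(400,400),interpolation=3),cv2.resize(viewer.snapshot("scene")[90:210,270:390,::-1],(400,400),interpolation=3)]))
E
```

```text
26.02 face xyz [ 1.6  0.3 79.9] F face [  4.  -25.4   1.8] gap 50.9 rot [0.5 0.4 0. ] j [ 13. -12. 121.   6.  41. -12.]
```

{"name": "carry_out", "arguments": {
  "commands": [
    [[42,0,0,0,0,0,0],[85,0,0,0,0,0,0],[85,0,0,0,0,0,0],[85,0,0,0,0,0,0],[85,0,0,0,0,0,0]]
  ]
}}

```text
time: 26.75
tool_pos: [566.6, 210.4, 142.9]
tcp_rot: [149.8, 0.0, 111.6]
ft_force: [-0.2, -0.4, 0.2]
finger_gap: 85.0
```

```bash
python3 -c "
from h import *
st()"
```

```text
26.75 face xyz [-0.8  5.5 78.9] F face [-0.2 -0.3  0.3] gap 85.0 rot [ 0.2 -0.   0.1] j [ 13. -12. 121.   6.  41. -12.]
```

{"name": "carry_out", "arguments": {
  "commands": [
    [[85,0,0,-15,0,0,0],[85,0,0,-50,0,0,0],[85,-20,0,-100,0,0,0],[85,-80,0,-110,0,0,0],[85,-140,-10,-110,0,0,0]]
  ]
}}

```text
time: 27.38
tool_pos: [560.1, 55.6, 236.9]
tcp_rot: [149.4, 0.2, 111.7]
ft_force: [0.7, -0.7, -0.3]
finger_gap: 85.0
```

```bash
python3 - <<'E'
from h import *
st()
print(go([430,-60,260],flat(100-90)))
E
```

```text
27.38 face xyz [  -8.2 -136.1  191.7] F face [ 0.2 -0.9 -0.5] gap 85.0 rot [0.6 0.1 0.2] j [ -9. -24. 120.  17.  58. -36.]
(array([ -59.5, -129.3, -102.9]), array([30.5, -2.9, 11.4]))
```

{"name": "carry_out", "arguments": {
  "commands": [
    [[85,-15,-32,-26,7.6,-0.7,2.8],[85,-30,-65,-52,15.2,-1.4,5.7],[85,-45,-97,-77,22.8,-2.2,8.5],[85,-60,-129,-103,30.5,-2.9,11.4],[85,-60,-129,-103,30.5,-2.9,11.4]]
  ]
}}

```text
time: 28.0
tool_pos: [429.0, -60.2, 258.0]
tcp_rot: [-179.6, -0.1, 99.8]
ft_force: [0.0, 0.4, -0.3]
finger_gap: 84.8
```

```bash
python3 - <<'E'
from h import *
a,b=viewer.snapshot("top")[:,:,::-1],viewer.snapshot("scene")[:,:,::-1]
cv2.imwrite("pics/topf.png",a);cv2.imwrite("pics/scenef.png",b)
cv2.imwrite("pics/m8.png",np.hstack([cv2.resize(a[120:240,90:210],(400,400),interpolation=3),cv2.resize(b[90:210,270:390],(400,400),interpolation=3)]))
# moved pixels: bystanders before/after
for n,f in(("top",a),("scene",b)):
    o=cv2.imread(f"pics/{n}0.png");d=cv2.GaussianBlur(cv2.absdiff(o,f),(5,5),0).max(2)
    for nm,P in dict(knife=(541,-240,5),cup=(390,29,25)).items():
        u=proj(n,[P])[0].astype(int);print(n,nm,d[u[1]-12:u[1]+12,u[0]-8:u[0]+8].max())
    for nm,(u,v) in (dict(bottle=(394,183),spray=(480,172),teapot=(300,167)) if n=="top" else dict(bottle=(490,360),spray=(432,415),teapot=(560,345))).items():
        u,v=int(u*.64),int(v*.64);print(n,nm,d[v-15:v+15,u-15:u+15].max())
E
```

```text
top knife 6
top cup 111
top bottle 5
top spray 8
top teapot 7
scene knife 10
scene cup 4
scene bottle 4
scene spray 4
scene teapot 4
```

View pics/m8.png

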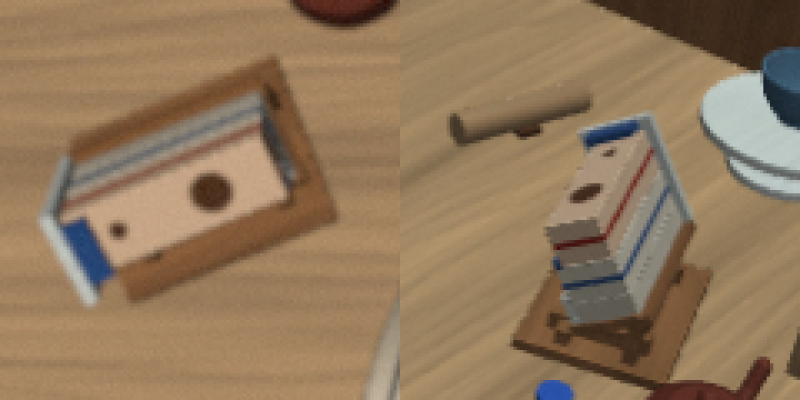

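```bash
python3 - <<'E'
from h import *
P=[face(29,-80,84),face(-23,-80,84),face(29,-80,40+0),face(3,0,84)]
print(((proj("top",P)-[90,120]+.35)*3.333).round(0).tolist())
print(((proj("scene",[face(x,-80,z) for x,z in((-23,84),(29,84),(30,40),(30,0))])-[270,90]+.35)*3.333+[400,0]).round(0).tolist())
s=r.sense();print(s["time"],s["ft_force"].round(1))
r.hand_in()
E
```

```text
[[261.0, 133.0], [290.0, 194.0], [261.0, 114.0], [176.0, 205.0]]
[[545.0, 228.0], [598.0, 217.0], [617.0, 258.0], [633.0, 295.0]]
28.1 [ 0.4 -0.1 -0.3]
the job is handed in; nothing more can be done
```

The mould is closed and the job is handed in, at about 28 s of the 67 s allowed.

**Middle half:** I laid it on the base face overhanging by about a third, with its rim on the low side. I eased it down-slope until it met the ledge, then slid it along the face until it stopped against the end stop. I released it there.

**Top half:** I used the buff block with the red band and left the yellow and purple look-alikes alone. I laid it on the middle half with the same overhang and brought it against the rim. I then slid it under the lip until it stopped against the end wall, and released it.

**Last checks:**
- **Contacts:** each slide ended with a clear rise in force (about 21 N and 25 N) while the tool stopped moving. The two stops came within 0.3 mm of each other along the slab.
- **Position:** in the last pictures the stack looks square and flush at the open end. The top half's visible corners lie within about 1 pixel of the predicted home position, roughly 1 mm. The exception is the low corner in the top view, which I read about 9 enlarged pixels (roughly 7 mm) further out than predicted. It agrees in the scene view. The top view reads wide across the slope in general, so I put this down to the picture.
- **Bystanders:** the knife, cup, bottles and teapot look unchanged in the before-and-after pictures. The top view showed a change at the cup, which I took to be the arm blocking it, since the scene view shows none there.
- **Forces:** the highest reading was about 75 N, briefly, when the middle half first touched the face; the limit is 120 N. The hand was clear at hand-in, with about 0 N on the wrist.

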